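Level the casting board and hold the spirit level down on it

TASK

Lay the spirit level upright along the middle of the wooden casting board, lengthwise from the hinge towards the screw, and let go of it. Then turn the screw's wing until the bubble rests centred between the two black lines. Finally press the level firmly down onto the board from above (about 10 N) with the bubble still centred, and finish while pressing, without letting up; leave the bottle, the stamp and the spool alone.

Things in the scene. Friction and masses are not known exactly. Their poses are not given: they have to be found in the camera images.
- stand: Fixed dark cast base plate, 120 x 240 x 12 mm with a 50 mm wide tongue at the screw end (whole stand about 300 mm long). Origin on the table under the middle of the board; its y axis runs lengthwise, hinge end at +y, screw end at -y. It stands level on the table and does not move.
- board: Plywood casting board, 120 (x) by 230 (y) by 10 mm, with a 44 mm wide tab at the screw. Origin on the hinge line at its +y end, 45 mm above the table; it tilts about its x only. The screw end (-y) starts low by 0.6 to 1.3 degrees; 0.9 to 1.8 rad of clockwise wing turn make it level (0.012 rad of tilt per rad of wing); the screw can turn 1.8 rad past level. A 25 N press does not shift it.
- board_top (a point): Middle of the board's upper face, 55 mm above the table when level; x across, y lengthwise towards the hinge, z out of the upper face.
- knob: Dark wing (thumb bar) on the upright levelling screw, at the stand's x 0, y -135 mm. Origin at the wing's centre, on the screw's axis, 126 mm above the table; it is 42 mm along its own x, 12 mm thick along its own y (grip here), 28 mm tall. It turns in place about the vertical (friction 0.1 N m), does not rise, and stays where it is left. Clockwise from above lifts the board's screw end.
- level: Spirit level: aluminium bar 180 (x) by 24 (y) by 34 mm (z), about 0.23 kg, black end caps, green vial sunk in the middle of its upper face. Origin at the centre of its underside, x lengthwise, z up. It starts on the table, right side up. The upper face is solid from 40 to 85 mm either side of its middle: press there; either end may point to the hinge.
- bubble (a joint): Position of the white bubble (about 11 mm long) along the level's own x, in m from the middle of the vial, plus or minus 0.03. It moves to the higher end, about 0.9 m per radian of slope (10.8 mm per radian of wing turn), and settles within 1.5 s. The black lines stand at plus and minus 9.5 mm.
- scent_bottle: Amber dropper bottle, 36 mm across, 105 mm tall, standing; origin under its middle. Leave it alone.
- seal_stamp: Small stamp with a dark turned handle, 28 mm across, 82 mm tall, standing; origin under its middle. Leave it alone.
- wick_spool: Spool of wick, 52 mm across, 36 mm tall, with a loose tail (101 mm in all); origin under its middle. Leave it alone.
There are look-alikes about, which are no part of the job. Of the things that look like the level, the larger one is meant.

How it is judged:
By the outcome, as a careful person would: the job done as asked, in the order asked, and still so for the second after the job is handed in, while the arm keeps its last pose, push and grip.
It also fails if it takes over 72 s, if anything falls off the work surface, if the arm or the gripper's body presses on something with over 40 N, if the wrist force passes 120 N, or if a joint passes its speed limit or range.

ROBOT

A 7-joint arm with a two-finger parallel gripper is mounted at the origin on a cart in front of the work surface, level with it; the furniture and walls round the work are solid. World frame = base frame: x ahead of the robot, y to its left, z up, the work surface at z = 0. Lengths are in m, angles in rad, forces in N, time in s.
With the tool pointing down it reaches from about 0.35 to 0.9 m from the base axis. Payload 8.1 kg.
Tool frame: the origin (TCP) lies between the finger pads; the fingertips stand 22 mm ahead of it and the grasp point (between the pads) lies 3 mm ahead of it; z points along the fingers, y is the line along which they close (so a half turn about z gives the same grasp; the last joint's range is limited). The gripper opens to 92 mm and grips with 3 to 60 N. Pads are 19 mm wide; open, the fingers measure 130 mm over their backs; the gripper's body (75 mm by 190 mm) begins 47 mm behind the grasp point.
Start: joints at [-1.245, 0.434, 0.025, 1.573, -0.012, 1.134, -0.075], TCP at [0.26, 0.568, 0.249] pointing down, gripper open.
Joint ranges: [-2.62, 2.62], [-0.44, 2.09], [-1.27, 1.32], [0.08, 2.57], [-1.32, 4.46], [0.12, 2], [-2.74, 2.74]. Speed limits (rad/s): [2.22, 2.22, 3.01, 3.01, 3.14, 3.14, 3.14].

INTERFACE

Orientations are given as a unit quaternion [x, y, z, w].
In Python, from workcell import read_state, capture, camera_info, close_job gives the robot as it stands. The module is installed in compiled form; this text tells all that it offers.
- The arm moves only by the shell command python3 -m jog 'ROWS' [FORCE]. ROWS is JSON, a list of rows, each a list of 3 entries, a list of its own where there are three numbers: the shift along the tool's x, y, z in mm, then the turn, a rotation vector about the tool's x, y, z in degrees, then the opening in per cent of the stroke, from 0 (shut) to 100 (fully open). In form: [[[tx, ty, tz], [wx, wy, wz], claw], ...]. A call has 1 to 12 rows; each row is the pose to reach, as a shift and turn from the pose commanded when the call began, along the tool's axes at that moment; what a row does not reach only later rows make up. A row lasts 1/12 s, in which the tool goes at most 41.7 mm and 7.16 degrees, less where a joint would pass 70% of its speed; a pose out of reach is approached as far as the arm can. A call with a gripper value outside its range is refused whole. The fingers move at their own pace and stop on an object; FORCE is the grip in N (left out, the last holds). Time passes only in rows, so rows that repeat a pose let the fingers close. It gives the time, the measured TCP pose, the force, the opening and the grip force at its end, in the units of the state.
- read_state(): the state, without advancing time (a new reading comes with each control period).
- capture(name): name is "scene" or "top"; returns the picture (420x560x3 uint8, blue, green, red); there is no depth.
- camera_info(name): a dict with "fx", "fy", "cx", "cy" (pixels), "dist" ([k1, k2, p1, p2, k3] as OpenCV has them; the pictures are not rectified), "pose" (4x4, takes a point from camera to world coordinates). Camera axes: x right, y down, z forward; pixel columns grow to the right and rows downward; lengths in m; the calibration is good to about 2 mm. A picture is of the moment at which its call begins. camera_info takes no time and is no camera call.
- close_job(): hands the job in; it is judged then, once.
The state is a dict: "t": time; "joint_positions": joint angles; "qd": joint speeds; "joint_efforts": joint torques, N m; "ee_pos": TCP position; "ee_rot": TCP orientation; "wrist_force": force on the tool from outside, world axes, zero at the start; "wrist_torque": the same for the moment, N m; "width": finger opening in m; "finger_force": force on a finger pad.
Only numpy, scipy, OpenCV 4.12 (cv2) and the standard library are available. Lean on these libraries where they do the work, as an engineer would, in place of code of your own. Each camera call takes 0.05 s, during which the arm holds its last target. There are 200 camera calls.

## Working session

There is one attempt and no reset: what is moved stays moved. The work goes in short steps, Python scripts to look and compute and a shell command to move; the robot and the scene stay as the last step left them, time stands still between calls to the robot, and variables do not carry over. Pictures are saved under pics/ and viewed, at most 10 in all, crops included, and the job is handed in when it is done.

```bash
mkdir -p pics; python3 - <<'E'
from workcell import *
import cv2,numpy as np
for n in("scene","top"):
    cv2.imwrite(f"pics/{n}0.png",capture(n)); i=camera_info(n); print(n,i["fx"],i["cx"],i["cy"],i["dist"]);print(np.round(i["pose"],3))
s=read_state();print(s["ee_pos"],s["ee_rot"],s["t"],s["width"])
E
```

```text
scene 384.9594962128694 280.8073677632349 205.4512900650607 [-0.02682421  0.          0.          0.          0.        ]
[[ 0.837 -0.331  0.436  0.16 ]
 [-0.547 -0.513  0.661 -0.535]
 [ 0.005 -0.792 -0.611  0.638]
 [ 0.     0.     0.     1.   ]]
top 467.6086388808312 276.9139587503625 204.78805098948618 [-0.13542124  0.          0.          0.          0.        ]
[[-0.002 -0.998  0.063  0.476]
 [-1.     0.003  0.022  0.039]
 [-0.022 -0.063 -0.998  1.025]
 [ 0.     0.     0.     1.   ]]
[0.25972164 0.56803166 0.24802427] [ 2.12788221e-01  9.77098102e-01 -6.81849638e-04 -8.45516458e-05] 0.1 0.09221541329533654
```

View pics/scene0.png

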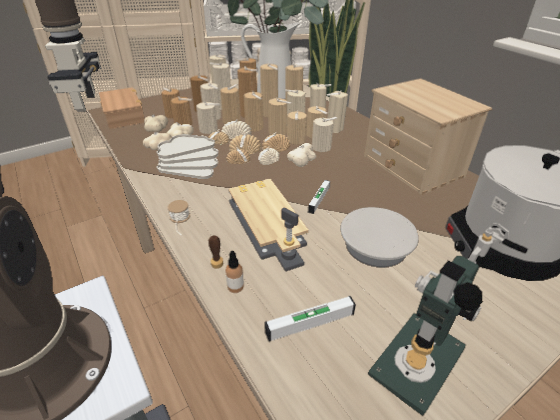

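View pics/top0.png

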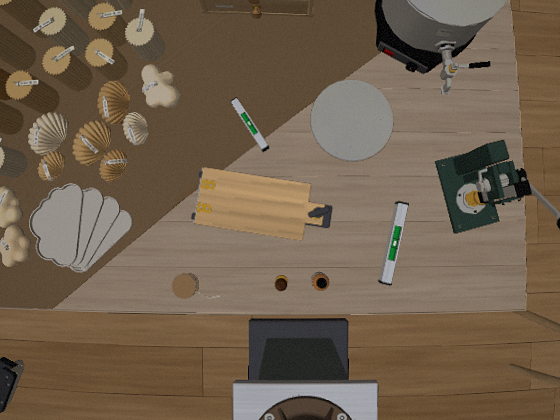

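The top view shows the large level from about (402,203) to (386,284). The board has its hinge at the left, around (197,195), and its wing near (319,212). The bottle is at (321,282) and the stamp at (281,283). I'll zoom in on both.

```bash
cat > h.py <<'E'
from workcell import *
import cv2,numpy as np
def ray(n,uv):
    i=camera_info(n);K=np.array([[i["fx"],0,i["cx"]],[0,i["fy"],i["cy"]],[0,0,1]])
    p=cv2.undistortPoints(np.float64(uv).reshape(-1,1,2),K,np.float64(i["dist"])).reshape(-1,2)
    T=np.array(i["pose"]);return T[:3,3],np.c_[p,np.ones(len(p))]@T[:3,:3].T
def at(n,uv,z):
    o,d=ray(n,uv);z=np.broadcast_to(z,len(d));return o+d*((z-o[2])/d[:,2])[:,None]
def px(n,P):
    i=camera_info(n);K=np.array([[i["fx"],0,i["cx"]],[0,i["fy"],i["cy"]],[0,0,1]]);T=np.linalg.inv(i["pose"])
    return cv2.projectPoints(np.float64(P).reshape(-1,1,3),cv2.Rodrigues(T[:3,:3])[0],T[:3,3],K,np.float64(i["dist"]))[0].reshape(-1,2)
def crop(n,x0,y0,w,h,k,f):
    im=capture(n)[y0:y0+h,x0:x0+w];cv2.imwrite(f,cv2.resize(im,None,fx=k,fy=k,interpolation=cv2.INTER_CUBIC))
E
python3 - <<'E'
from h import *
np.set_printoptions(precision=4,suppress=True)
crop("top",180,150,240,150,3.3,"pics/c1.png")
b=at("top",[(202,168),(312,183),(302,240),(192,223)],[.055,.051,.051,.055]);print(b)
l=at("top",[(402,203),(386,284)],.034);print(l,np.linalg.norm(l[0]-l[1]))
print(at("top",[(319,212)],.14),at("top",[(321,282),(281,283)],.1))
E
```

```text
[[ 0.6152  0.2176  0.055 ]
 [ 0.5827 -0.0133  0.051 ]
 [ 0.4638  0.0082  0.051 ]
 [ 0.4995  0.2378  0.055 ]]
[[ 0.5412 -0.2063  0.034 ]
 [ 0.3697 -0.1698  0.034 ]] 0.1753216096424986
[[ 0.5177 -0.0214  0.14  ]] [[ 0.3817 -0.0273  0.1   ]
 [ 0.3799  0.0514  0.1   ]]
```

View pics/c1.png

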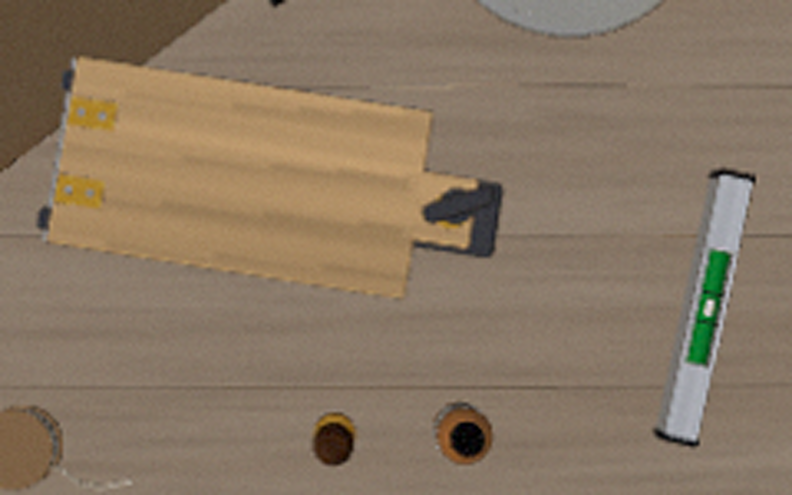

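The crop shows the board corners, the wing near crop (458,203), and the level's top-face ends at crop (733,177) and (681,437). Next I'll work out the frames and the first move.

```bash
cat >> h.py <<'E'
from scipy.spatial.transform import Rotation as R
np.set_printoptions(precision=4,suppress=True)
def go(p,yaw,s=None):
    "tool shift mm and rotvec deg to reach TCP p, tool down, tool-x at yaw deg"
    s=s or read_state();r=R.from_quat(s["ee_rot"])
    t=R.from_euler("z",yaw,degrees=True)*R.from_euler("x",180,degrees=True)
    print("shift",np.round(r.inv().apply(np.array(p)-s["ee_pos"])*1000,1),"turn",np.round((r.inv()*t).as_rotvec(degrees=True),2))
E
python3 - <<'E'
from h import *
f=lambda a:np.array(a)/3.3+[180,150]
b=at("top",f([(75,57),(432,110),(403,297),(48,240)]),[.055,.0515,.0515,.055]);print(b,[np.linalg.norm(b[i]-b[i-1]) for i in range(4)])
c=b.mean(0);u=(b[0]+b[3]-b[1]-b[2])[:2];u/=np.linalg.norm(u)
print("board c",c,"yaw",np.degrees(np.arctan2(u[1],u[0])),"wing axis",c[:2]-.135*u)
w=at("top",f([(425,213),(490,190),(458,203)]),.14);print("wing",w)
l=at("top",f([(733,177),(681,437)]),.034);d=l[0]-l[1];print("level",l,l.mean(0),np.linalg.norm(d),np.degrees(np.arctan2(d[1],d[0])))
go([*l.mean(0)[:2],.16],180+np.degrees(np.arctan2(d[1],d[0])))
print("px of axis",px("top",[[*(c[:2]-.135*u),.14]]))
E
```

```text
[[ 0.6167  0.2161  0.055 ]
 [ 0.5819 -0.011   0.0515]
 [ 0.4638  0.008   0.0515]
 [ 0.5     0.2324  0.055 ]] [np.float64(0.11777823362801725), np.float64(0.22981559893504977), np.float64(0.11962630285655096), np.float64(0.22733506274284132)]
board c [0.5406 0.1114 0.0533] yaw 81.06515571043889 wing axis [ 0.5196 -0.022 ]
wing [[ 0.5129 -0.002   0.14  ]
 [ 0.526  -0.0394  0.14  ]
 [ 0.5186 -0.021   0.14  ]]
level [[ 0.5399 -0.2065  0.034 ]
 [ 0.3731 -0.1706  0.034 ]] [ 0.4565 -0.1885  0.034 ] 0.17062659190186844 -12.14967679684008
shift [-493.5 -606.2   88.9] turn [ -0.06  -0.   -12.42]
px of axis [[319.3081 210.9602]]
```

```bash
python3 -m jog '[[[-493,-606,0],[0,0,-12.4],100],[[-493,-606,0],[0,0,-12.4],100],[[-493,-606,0],[0,0,-12.4],100],[[-493,-606,0],[0,0,-12.4],100],[[-493,-606,0],[0,0,-12.4],100],[[-493,-606,0],[0,0,-12.4],100],[[-493,-606,0],[0,0,-12.4],100],[[-493,-606,0],[0,0,-12.4],100],[[-493,-606,0],[0,0,-12.4],100],[[-493,-606,0],[0,0,-12.4],100],[[-493,-606,0],[0,0,-12.4],100],[[-493,-606,0],[0,0,-12.4],100]]'; python3 -c "
from h import *
go([.4565,-.1885,.1],167.85)"
```

```text
t: 1.15
ee_pos: [0.3854, 0.0824, 0.2489]
ee_rot: [0.106, 0.994, 0.0, 0.0]
wrist_force: [0.9, -0.2, -0.9]
width: 0.0919
finger_force: 0.0
shift [-126.5 -249.9  148.8] turn [ 0.03  0.02 -0.02]
```

```bash
python3 -m jog '[[[-126,-250,0],[0,0,0],100],[[-126,-250,0],[0,0,0],100],[[-126,-250,0],[0,0,0],100],[[-126,-250,50],[0,0,0],70],[[-126,-250,80],[0,0,0],70],[[-126,-250,120],[0,0,0],70],[[-126,-250,149],[0,0,0],70],[[-126,-250,149],[0,0,0],70],[[-126,-250,149],[0,0,0],70],[[-126,-250,149],[0,0,0],70],[[-126,-250,149],[0,0,0],70],[[-126,-250,149],[0,0,0],70]]'; python3 -c "
from h import *
go([.4565,-.1885,.026],167.85)
crop('scene',220,230,200,150,4,'pics/c2.png')"
```

```text
t: 2.15
ee_pos: [0.4564, -0.1858, 0.1007]
ee_rot: [0.106, 0.994, 0.0, 0.0]
wrist_force: [0.7, -0.1, -0.6]
width: 0.0642
finger_force: 0.0
shift [-0.6 -2.6 74.7] turn [0.03 0.05 0.01]
```

View pics/c2.png

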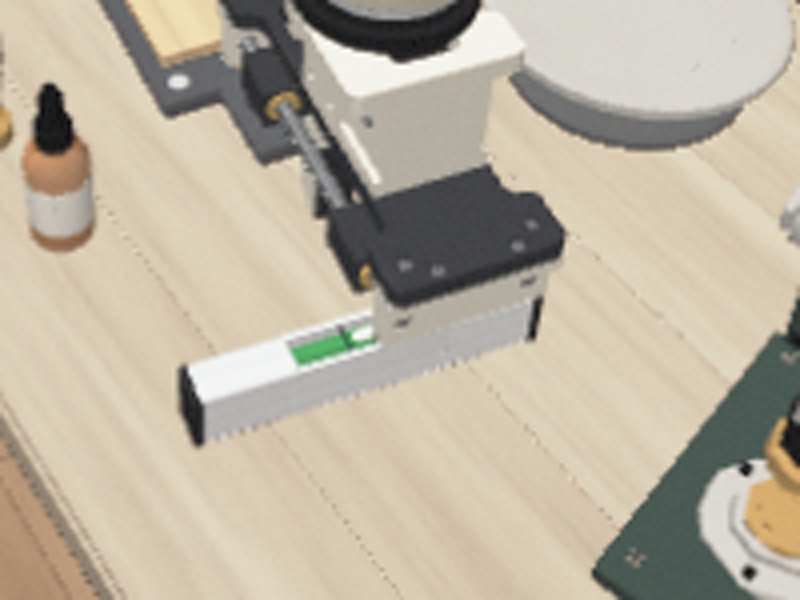

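The gripper is straddling the level and lined up along it. Now I'll descend and grip.

```bash
python3 -m jog '[[[0,-3,30],[0,0,0],70],[[0,-3,55],[0,0,0],70],[[0,-3,73],[0,0,0],70],[[0,-3,73],[0,0,0],70],[[0,-3,73],[0,0,0],10],[[0,-3,73],[0,0,0],10],[[0,-3,73],[0,0,0],10],[[0,-3,73],[0,0,0],10],[[0,-3,73],[0,0,0],10],[[0,-3,73],[0,0,0],10],[[0,-3,73],[0,0,0],10],[[0,-3,73],[0,0,0],10]]' 25
```

```text
t: 3.2
ee_pos: [0.4556, -0.1894, 0.0271]
ee_rot: [0.106, 0.994, 0.0, 0.0]
wrist_force: [-0.8, 0.9, 6.8]
width: 0.0241
finger_force: 25.0
```

```bash
python3 -m jog '[[[0,0,-20],[0,0,0],10],[[0,0,-50],[0,0,0],10],[[0,0,-90],[0,0,0],10],[[0,0,-130],[0,0,0],10],[[0,0,-165],[0,0,0],10],[[0,0,-190],[0,0,0],10],[[0,0,-190],[0,0,5],10],[[0,0,-190],[0,0,11],10],[[0,0,-190],[0,0,18],10],[[0,0,-190],[0,0,25],10],[[0,0,-190],[0,0,32],10],[[0,0,-190],[0,0,39],10]]'; python3 -c "
from h import *
go([.5406,.1114,.17],81.07)"
```

```text
t: 4.2
ee_pos: [0.4549, -0.1893, 0.2164]
ee_rot: [0.435, 0.901, -0.0, -0.0]
wrist_force: [1.6, 0.1, -2.6]
width: 0.0239
finger_force: 24.9
shift [182.  254.2  46.5] turn [-0.04 -0.03 47.4 ]
```

```bash
python3 -m jog '[[[16,22,0],[0,0,5],10],[[34,47,0],[0,0,10],10],[[52,73,0],[0,0,15],10],[[70,98,0],[0,0,20],10],[[90,126,0],[0,0,25],10],[[110,154,0],[0,0,30],10],[[130,182,0],[0,0,35],10],[[148,207,0],[0,0,40],10],[[162,226,0],[0,0,44],10],[[174,243,0],[0,0,47.5],10],[[182,254,0],[0,0,47.5],10],[[182,254,0],[0,0,47.5],10]]'; python3 -m jog '[[[0,0,30],[0,0,0],10],[[0,0,55],[0,0,0],10],[[0,0,70],[0,0,0],10],[[0,0,80],[0,0,0],10],[[0,0,80],[0,0,0],10],[[0,0,80],[0,0,0],10]]'; python3 -c "
from h import *
go([.5406,.1114,.0825],81.07)
crop('top',180,130,190,140,4,'pics/c3.png')"
```

```text
t: 5.2
ee_pos: [0.5392, 0.1151, 0.216]
ee_rot: [0.756, 0.654, -0.0, -0.0]
wrist_force: [0.1, 0.1, -1.7]
width: 0.0237
finger_force: 24.9
t: 5.7
ee_pos: [0.5391, 0.1106, 0.137]
ee_rot: [0.759, 0.651, -0.0, 0.0]
wrist_force: [-0.1, -0.2, -1.7]
width: 0.0241
finger_force: 24.9
shift [ 1.   1.3 54.5] turn [-0.02  0.03  0.24]
```

View pics/c3.png

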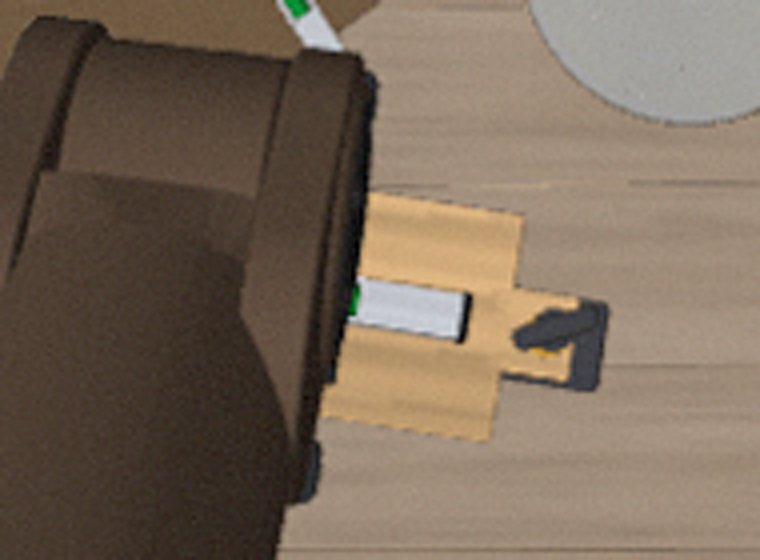

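The level's visible end is over the board's midline, with its cap at crop (465,317) on the line to the wing. Now I'll lower it gently.

```bash
python3 -m jog '[[[1,1,25],[0,0,0.2],10],[[1,1,45],[0,0,0.2],10],[[1,1,50],[0,0,0.2],10],[[1,1,53],[0,0,0.2],10],[[1,1,54.5],[0,0,0.2],10],[[1,1,54.5],[0,0,0.2],10],[[1,1,54.5],[0,0,0.2],10]]'; python3 -c "
from h import *
print(read_state()['wrist_force'])"
```

```text
t: 6.33
ee_pos: [0.541, 0.1125, 0.0833]
ee_rot: [0.76, 0.65, 0.001, 0.0]
wrist_force: [0.6, -0.3, -2.2]
width: 0.0241
finger_force: 24.9
[ 0.6263 -0.2926 -2.1982]
```

```bash
python3 -m jog '[[[0,0,1],[0,0,0],10],[[0,0,1],[0,0,0],10],[[0,0,1.5],[0,0,0],10],[[0,0,2],[0,0,0],10],[[0,0,2],[0,0,0],10],[[0,0,2],[0,0,0],10]]'
```

```text
t: 6.83
ee_pos: [0.5409, 0.1123, 0.0806]
ee_rot: [0.76, 0.65, 0.001, 0.0]
wrist_force: [0.6, -0.9, 2.7]
width: 0.0239
finger_force: 25.0
```

```bash
python3 -m jog '[[[0,0,0],[0,0,0],45],[[0,0,0],[0,0,0],60],[[0,0,0],[0,0,0],60],[[0,0,0],[0,0,0],60],[[0,0,-15],[0,0,0],60],[[0,0,-50],[0,0,0],60],[[0,0,-90],[0,0,0],60],[[0,0,-120],[0,0,0],60],[[0,0,-140],[0,0,0],60],[[0,0,-140],[0,0,0],60]]'; python3 -m jog '[[[-40,0,-20],[0,0,0],60],[[-80,0,-20],[0,0,0],60],[[-120,0,-20],[0,0,0],60],[[-160,0,-20],[0,0,0],60],[[-200,0,-20],[0,0,0],60],[[-240,0,-20],[0,0,0],60],[[-240,0,-20],[0,0,0],60],[[-240,0,-20],[0,0,0],60],[[-240,0,-20],[0,0,0],60]]'; python3 -c "
from h import *
crop('top',190,150,160,110,5,'pics/c4.png')"
```

```text
t: 7.67
ee_pos: [0.5425, 0.1125, 0.2244]
ee_rot: [0.76, 0.65, 0.003, 0.001]
wrist_force: [0.7, 0.1, 0.3]
width: 0.0551
finger_force: 0.0
t: 8.42
ee_pos: [0.5031, -0.1241, 0.2396]
ee_rot: [0.76, 0.65, -0.0, -0.001]
wrist_force: [-0.3, 0.7, 0.7]
width: 0.0549
finger_force: 0.0
```

View pics/c4.png

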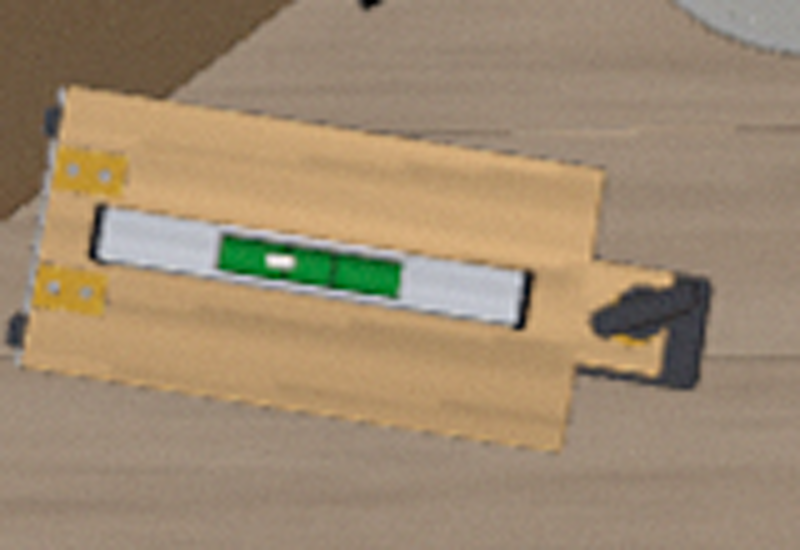

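The level lies centred on the board. The bubble, at crop (280,261), is about 13.5 mm towards the hinge from the level's middle at (312,266), which calls for about 1.25 rad (72°) clockwise. The wing's centre is at (648,306).

```bash
python3 -c "
from h import *
f=np.array([[592,325],[700,288],[648,306]])/5+[190,150]
print(at('top',f,.14))
go([.5193,-.022,.24],109.4)"
```

```text
[[ 0.5121 -0.0013  0.14  ]
 [ 0.5259 -0.0423  0.14  ]
 [ 0.5192 -0.0226  0.14  ]]
shift [102.5   0.3  -0.3] turn [ -0.05  -0.04 -28.19]
```

```bash
python3 -m jog '[[[25,0,0],[0,0,-6],60],[[55,0,0],[0,0,-12],60],[[85,0,0],[0,0,-18],60],[[102.5,0.3,0],[0,0,-24],60],[[102.5,0.3,0],[0,0,-28.2],60],[[102.5,0.3,30],[0,0,-28.2],60],[[102.5,0.3,50],[0,0,-28.2],60],[[102.5,0.3,50],[0,0,-28.2],60],[[102.5,0.3,50],[0,0,-28.2],60]]'; python3 -c "
from h import *
go([.5193,-.022,.129],109.4);print(read_state()['joint_positions'])"
```

```text
t: 9.22
ee_pos: [0.5187, -0.022, 0.1896]
ee_rot: [0.577, 0.816, -0.001, -0.001]
wrist_force: [0.5, -0.1, 0.6]
width: 0.0554
finger_force: 0.0
shift [-0.2  0.7 60.6] turn [-0.15 -0.03  0.05]
[-0.5712  0.3715  0.6776  1.9426 -0.2878  0.9273  0.588 ]
```

```bash
python3 -m jog '[[[0,0.7,25],[0,0,0],60],[[0,0.7,48],[0,0,0],60],[[0,0.7,60],[0,0,0],60],[[0,0.7,60],[0,0,0],60],[[0,0.7,60],[0,0,0],0],[[0,0.7,60],[0,0,0],0],[[0,0.7,60],[0,0,0],0],[[0,0.7,60],[0,0,0],0],[[0,0.7,60],[0,0,0],0],[[0,0.7,60],[0,0,0],0],[[0,0.7,60],[0,0,0],0]]' 30; python3 -c "
from h import *
s=read_state();print(s['wrist_force'],s['wrist_torque'])"
```

```text
t: 10.13
ee_pos: [0.5206, -0.0231, 0.1307]
ee_rot: [0.578, 0.816, 0.0, 0.0]
wrist_force: [-0.6, 0.3, 3.4]
width: 0.0198
finger_force: 30.0
[-0.5882  0.3147  3.3577] [ 0.136  -0.0555 -0.0689]
```

```bash
python3 -m jog '[[[0,0,0],[0,0,0],0],[[0,0,0],[0,0,0],0],[[0,0,0],[0,0,0],0]]'; python3 -c "
from h import *
crop('scene',225,150,130,100,6,'pics/c5.png');s=read_state();print(s['wrist_force'],s['width'],s['finger_force'])"
```

```text
t: 10.38
ee_pos: [0.5206, -0.0231, 0.1307]
ee_rot: [0.578, 0.816, 0.0, 0.0]
wrist_force: [0.2, 1.5, 5.8]
width: 0.0204
finger_force: 30.0
[-0.3136  1.4524  5.937 ] 0.01975026562749775 30.001838207244873
```

View pics/c5.png

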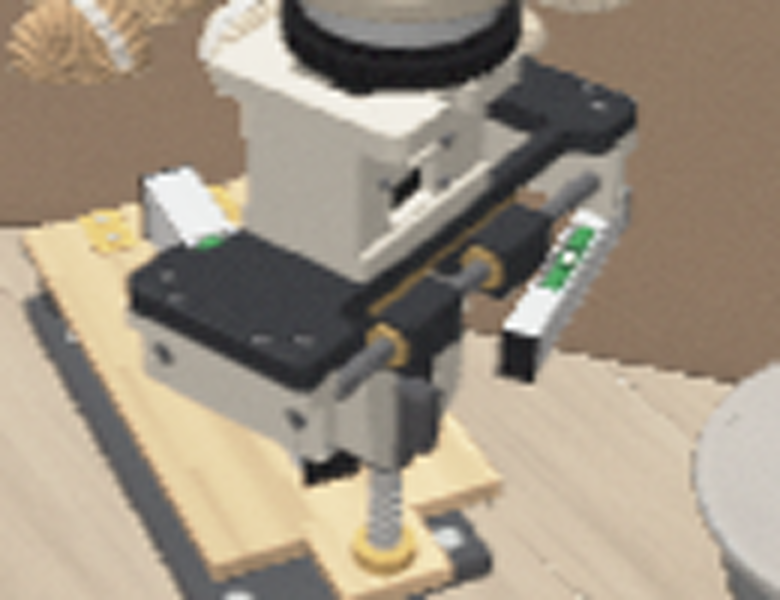

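The image shows the fingers closed on the wing, but the width is 20 mm, so they are probably on its hub. I'll turn 66° slowly and then check how far the wing followed.

```bash
python3 -m jog '[[[0,0,-1.5],[0,0,6],0],[[0,0,-1.5],[0,0,12],0],[[0,0,-1.5],[0,0,18],0],[[0,0,-1.5],[0,0,24],0],[[0,0,-1.5],[0,0,30],0],[[0,0,-1.5],[0,0,36],0],[[0,0,-1.5],[0,0,42],0],[[0,0,-1.5],[0,0,48],0],[[0,0,-1.5],[0,0,54],0],[[0,0,-1.5],[0,0,60],0],[[0,0,-1.5],[0,0,66],0],[[0,0,-1.5],[0,0,66],0]]'; python3 -c "
from h import *
s=read_state();print(s['wrist_force'],s['wrist_torque'],s['width'])"
```

```text
t: 11.43
ee_pos: [0.5192, -0.0228, 0.1309]
ee_rot: [0.93, 0.367, -0.001, -0.0]
wrist_force: [0.6, 1.2, -5.4]
width: 0.0198
finger_force: 30.0
[ 0.6221  1.2343 -5.3706] [0.2028 0.0839 0.0018] 0.019818198834857133
```

```bash
python3 -m jog '[[[0,0,0],[0,0,0],60],[[0,0,0],[0,0,0],60],[[0,0,0],[0,0,0],60],[[0,0,0],[0,0,0],60],[[0,0,-35],[0,0,0],60],[[0,0,-70],[0,0,0],60],[[0,0,-100],[0,0,0],60],[[-28,20,-100],[0,0,0],60],[[-56,40,-100],[0,0,0],60],[[-83,59,-100],[0,0,0],60],[[-83,59,-100],[0,0,0],60],[[-83,59,-100],[0,0,0],60]]'; python3 -c "
from h import *
crop('top',190,150,160,110,5,'pics/c6.png')"
```

```text
t: 12.43
ee_pos: [0.4996, -0.1255, 0.2323]
ee_rot: [0.93, 0.367, 0.001, 0.0]
wrist_force: [-0.6, 0.1, 0.2]
width: 0.055
finger_force: 0.0
```

View pics/c6.png

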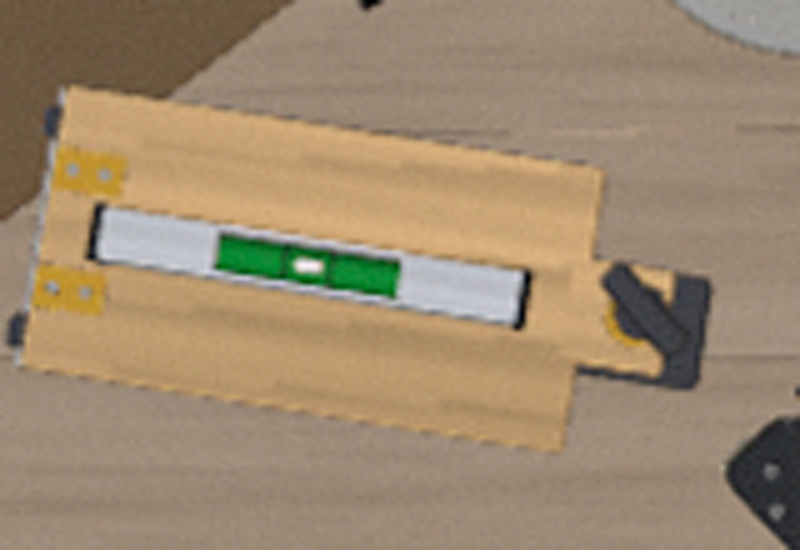

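The bubble, at crop (308,266), looks centred between the lines at (287,262) and (329,268). I'll confirm with sub-pixel profiles once it has settled.

```bash
python3 -m jog '[[[0,0,0],[0,0,0],60],[[0,0,0],[0,0,0],60],[[0,0,0],[0,0,0],60],[[0,0,0],[0,0,0],60],[[0,0,0],[0,0,0],60],[[0,0,0],[0,0,0],60],[[0,0,0],[0,0,0],60],[[0,0,0],[0,0,0],60]]' >/dev/null; cat > bub.py <<'E'
from h import *
def bub(k=4):
    im=np.mean([capture("top").astype(float) for _ in range(k)],0)
    a=np.array([98,234])/5+[190,150];b=np.array([527,299])/5+[190,150]
    s=np.linspace(-.05,.05,401)+.5;n=np.array([-(b-a)[1],(b-a)[0]])/np.linalg.norm(b-a)
    s=np.linspace(.24,.74,501);P=(a+s[:,None]*(b-a))[:,None]+np.linspace(-1.2,1.2,7)[None,:,None]*n
    v=cv2.remap(im.astype(np.float32),P.astype(np.float32),None,cv2.INTER_LINEAR).mean(1)
    x=(s-.49)*180;red=v[:,2];g=v[:,1]-red
    q=[ (x[(g>25)].min(),x[(g>25)].max()) ]
    w=np.clip(red-60,0,None)*(abs(x)<30);print("green extent",q,"mid",np.mean(q),"bubble",(w*x).sum()/w.sum())
    for i in range(150,351,6):print(f"{x[i]:.1f}:{red[i]:.0f}/{v[i,1]:.0f}",end=" ")
E
python3 -c "
from bub import *
bub()"
```

```text
green extent [(np.float64(-39.239999999999995), np.float64(37.62000000000001))] mid -0.8099999999999916 bubble -0.55720741036911
-18.0:10/135 -16.9:12/136 -15.8:14/136 -14.8:12/137 -13.7:12/132 -12.6:18/114 -11.5:23/102 -10.4:21/107 -9.4:22/116 -8.3:24/129 -7.2:51/147 -6.1:112/168 -5.0:156/185 -4.0:179/196 -2.9:191/202 -1.8:190/201 -0.7:190/201 0.4:187/200 1.4:185/199 2.5:183/196 3.6:160/181 4.7:128/163 5.8:81/140 6.8:33/114 7.9:24/109 9.0:22/111 10.1:19/121 11.2:15/132 12.2:13/135 13.3:13/136 14.4:12/136 15.5:11/135 16.6:12/135 17.6:14/136
```

Measured on the level, the bubble is within about 1 mm of the middle of the two lines, so the turn is done. Next I'll press with closed fingers on the hinge half of the level.

```bash
python3 -c "
from h import *
f=np.array([[98,234],[527,299]])/5+[190,150]
e=at('top',f,.089);u=(e[0]-e[1])/np.linalg.norm(e[0]-e[1]);c=e.mean(0);print(e,np.linalg.norm(e[0]-e[1]),c,np.degrees(np.arctan2(u[1],u[0])))
t=c+.06*u;print(t);go([t[0],t[1],.232],81.07)"
```

```text
[[0.5515 0.1953 0.089 ]
 [0.5247 0.0223 0.089 ]] 0.17501588388818162 [0.5381 0.1088 0.089 ] 81.1830716923002
[0.5473 0.1681 0.089 ]
shift [ 234.1 -179.5   -0.3] turn [  0.    -0.   -37.75]
```

```bash
python3 -m jog '[[[29,-22,0],[0,0,-5],0],[[58,-45,0],[0,0,-10],0],[[88,-67,0],[0,0,-15],0],[[117,-90,0],[0,0,-20],0],[[146,-112,0],[0,0,-25],0],[[176,-135,0],[0,0,-30],0],[[205,-157,0],[0,0,-35],0],[[234,-178,0],[0,0,-37.8],0],[[234,-178,0],[0,0,-37.8],0],[[234,-178,0],[0,0,-37.8],0],[[234,-178,0],[0,0,-37.8],0]]' 20; python3 -c "
from h import *
go([.5498,.1688,.125],81.07);print(read_state()['width'])"
```

```text
t: 14.27
ee_pos: [0.5481, 0.1662, 0.2316]
ee_rot: [0.76, 0.65, -0.0, 0.0]
wrist_force: [-0.3, -1.0, -0.1]
width: 0.0005
finger_force: 0.0
shift [  2.9   1.2 106.6] turn [-0.    0.05  0.01]
0.0005143657640617571
```

```bash
python3 -m jog '[[[3,1.2,30],[0,0,0],0],[[3,1.2,60],[0,0,0],0],[[3,1.2,85],[0,0,0],0],[[3,1.2,100],[0,0,0],0],[[3,1.2,108],[0,0,0],0],[[3,1.2,112],[0,0,0],0],[[3,1.2,115],[0,0,0],0],[[3,1.2,117],[0,0,0],0],[[3,1.2,117],[0,0,0],0],[[3,1.2,117],[0,0,0],0]]'
```

```text
t: 15.1
ee_pos: [0.5503, 0.1698, 0.1155]
ee_rot: [0.76, 0.65, 0.001, 0.0]
wrist_force: [-0.1, -0.8, -0.0]
width: 0.0004
finger_force: 0.0
```

```bash
python3 -m jog '[[[0,0,1],[0,0,0],0],[[0,0,2],[0,0,0],0],[[0,0,3],[0,0,0],0],[[0,0,3.5],[0,0,0],0],[[0,0,3.5],[0,0,0],0],[[0,0,3.5],[0,0,0],0]]'
```

```text
t: 15.6
ee_pos: [0.5499, 0.1699, 0.1114]
ee_rot: [0.76, 0.65, 0.0, -0.0]
wrist_force: [-1.5, 0.3, 4.6]
width: 0.0005
finger_force: 2.0
```

```bash
python3 -m jog '[[[0,0,0.3],[0,0,0],0],[[0,0,0.6],[0,0,0],0],[[0,0,0.6],[0,0,0],0],[[0,0,0.6],[0,0,0],0],[[0,0,0.6],[0,0,0],0],[[0,0,0.6],[0,0,0],0]]'
```

```text
t: 16.1
ee_pos: [0.55, 0.1698, 0.1114]
ee_rot: [0.76, 0.65, 0.0, -0.0]
wrist_force: [-4.0, -1.1, 11.6]
width: 0.0007
finger_force: 5.6
```

```bash
python3 -m jog '[[[0,0,0],[0,0,0],0],[[0,0,0],[0,0,0],0],[[0,0,0],[0,0,0],0],[[0,0,0],[0,0,0],0],[[0,0,0],[0,0,0],0],[[0,0,0],[0,0,0],0],[[0,0,0],[0,0,0],0],[[0,0,0],[0,0,0],0],[[0,0,0],[0,0,0],0],[[0,0,0],[0,0,0],0],[[0,0,0],[0,0,0],0],[[0,0,0],[0,0,0],0]]'; python3 -c "
from h import *
crop('scene',220,160,110,110,5.4,'pics/c7.png')"
```

```text
t: 17.1
ee_pos: [0.55, 0.1699, 0.1114]
ee_rot: [0.76, 0.65, 0.0, -0.0]
wrist_force: [-3.6, 0.2, 11.6]
width: 0.0003
finger_force: 5.6
```

View pics/c7.png

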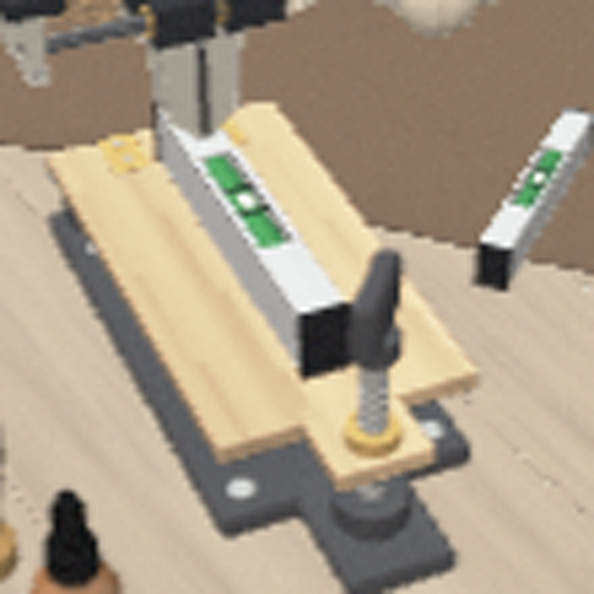

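The fingertips are pressing the hinge half of the level at about 11.6 N. The level sits flat and the bubble, at (247,200), rests between its two lines. I'll hand it in.

```bash
python3 -c "
from workcell import *
print(close_job())"
```

```text
the job is handed in; nothing more can be done
None
```

The level lies along the middle of the board with its bubble centred to within about 1 mm, and I handed the job in with the arm still pressing it down at about 11.6 N.

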